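# Point out the tripped breaker, then switch it back on

## Robot

A 7-joint arm with a two-finger parallel gripper is mounted at the origin on the work surface. World frame = base frame: x ahead of the robot, y to its left, z up, the work surface at z = 0. Lengths are in m, angles in rad, forces in N, time in s.
With the tool pointing down it reaches from about 0.35 to 0.9 m from the base axis. Payload 19.9 kg.
Tool frame: the origin (TCP) lies midway between the tips of the shut fingers; the grasp point (between the pads) lies behind it (arm.grasp_offset is the z of the grasp point in the tool frame, in m); z points along the fingers, y is the line along which they close (so a half turn about z gives the same grasp; the last joint's range is limited). The gripper opens to 94 mm and grips with 3 to 60 N. Pads are 16 mm wide; open, the fingers measure 119 mm over their backs; the gripper's body (75 mm by 177 mm) begins 78 mm behind the grasp point.
Start: joints at [-1.387, 0.417, -0.01, 1.614, 0.005, 1.111, -0.053], TCP at [0.14, 0.609, 0.205] pointing down, gripper open.
Joint ranges: [-2.81, 2.81], [-0.39, 2.02], [-1.27, 1.25], [0.06, 2.57], [-1.19, 4.33], [0.19, 2], [-2.82, 2.82]. Speed limits (rad/s): [1.89, 1.89, 2.39, 2.39, 3.01, 3.01, 3.01].

## Interface

Orientations are given as a 3x3 rotation matrix whose columns are the frame's x, y, z axes.
In Python, from bench import arm, get_image, camera_params, ticket, recognise, pinpoint gives the robot as it stands. The module is installed in compiled form; this text tells all that it offers.
- The arm moves only by the shell command python3 -m handwheel 'ROWS' [FORCE]. ROWS is JSON, one flat list of numbers, 7 for each row, row after row: the shift along the world's x, y, z each as a share of 200 mm, from -1 to 1, then the turn, a rotation vector about the world's x, y, z each as a share of pi rad, from -1 to 1, then the gripper's target within -1 to 1 (fully open at 1, half-way at 0, shut at -1). In form: [tx, ty, tz, ax, ay, az, fingers, tx, ty, tz, ax, ay, az, fingers, ...]. A call has 1 to 12 rows; each row is the pose to reach, as a shift and turn from the pose commanded when the call began, turning the shorter way round; what a row does not reach only later rows make up. A row lasts 1/10 s, in which the tool goes at most 50 mm and 8.59 degrees, less where a joint would pass 70% of its speed; a pose out of reach is approached as far as the arm can. A call with a number of a shift or a turn outside -1 to 1 is refused whole. A call with a gripper value outside its range is refused whole. The fingers move at their own pace and stop on an object; FORCE is the grip in N (left out, the last holds). Time passes only in rows, so rows that repeat a pose let the fingers close. It gives the time, the measured TCP pose, the force, the opening and the grip force at its end, in the units of the state.
- arm.read_state(): the state, without advancing time (a new reading comes with each control period).
- get_image(name): name is "side" or "top"; returns the picture (480x640x3 uint8, red, green, blue); there is no depth.
- camera_params(name): a dict with "fov_y" (degrees; the focal length in pixels is half the picture's height over the tangent of half this angle, whatever the lens; pixels are square), "cx", "cy" (the principal point, pixels), "R" (3x3) and "t" (3): a world point X has camera coordinates R X + t. Camera axes: x right, y down, z forward; pixel columns grow to the right and rows downward; lengths in m; the calibration is good to about 2 mm. A picture is of the moment at which its call begins. camera_params takes no time and is no camera call.
- ticket.hand_in(): hands the job in; it is judged then, once.
Trained networks look in the newest picture that a camera, given by its name, has taken for a name from the list of things; names that differ only in an ending like _2 or _b are one class to them, and where a whole thing is asked for, a point or a joint stands for the part that bears it (a point fixed in the world has none). Each returns a list of dicts, best first, with "p" (0 to 1); they miss things now and then, are a little off and sometimes report something else, mostly with a low value. They report only what shows in the picture. A call takes as long as a camera call.
- recognise(query, camera): "rect" ([centre column, centre row, width, height] in pixels, round what is visible of it).
- pinpoint(query, camera): "pixel" ([column, row] in pixels: a listed point, or the origin of a listed thing).
The state is a dict: "time": time; "joint_pos": joint angles; "qd": joint speeds; "joint_efforts": joint torques, N m; "position": TCP position; "tcp_rot": TCP orientation; "ft_force": force on the tool from outside, world axes, zero at the start; "torque": the same for the moment, N m; "opening": opening from 0.0 (shut) to 1.0 (fully open); "finger_force": force on a finger pad.
Only numpy, scipy, OpenCV 4.12 (cv2) and the standard library are available. Lean on these libraries where they do the work, as an engineer would, in place of code of your own. Each camera call takes 0.05 s, during which the arm holds its last target. There are 200 camera calls.

## Task

One of the four large light grey breakers in the row on the training board has tripped: its lever leans towards the robot while the other three lean away. First point it out to the class: from straight above, hold the fingertips two or three centimetres above the end of that lever for two seconds, touching nothing; then push the lever over, fully on like the others, and draw clear. Do not pick anything up, and leave the other breakers and the loose things lying about as they are.

Things in the scene. Friction and masses are not known exactly. Their poses are not given: they have to be found in the camera images.
- breaker_tripped: the tripped breaker, one of four identical light grey moulded-case breakers in a row along the board's y, in any of the four places (90 mm apart, with a 160 mm step over the gap in the middle). Fixed. Body 130 mm (x) x 70 mm (y) x 50 mm tall, with a raised nose 80 mm (x) x 66 mm (y) whose top is 68 mm above the origin. Origin: centre of its underside; z up, +x is the direction in which levers go on (away from the robot, turned with the board by up to 0.25 rad)
- lever_tripped (a joint): black toggle lever of the tripped breaker, 22 mm wide (y), 8 mm thick, ending 44 mm from its pivot; the pivot lies 60 mm above the breaker's origin, its axis along the breaker's y. 0 = off, leaning 0.7 rad towards the robot (-x); 0.7 = upright; 1.4 = fully on against its stop, leaning 0.7 rad away (+x). It starts between 0 and 0.2. It has no spring: it moves when pushed with about 3 to 8 N at its upper part and stays where it is left
- tip_tripped (a point): centre of the free end of the tripped breaker's lever (moves with it); 94 to 99 mm above the breaker's origin as it starts
- breaker_ok1: another breaker of the row, the same in shape and axes, switched on: its lever leans away from the robot. Fixed; leave alone
- lever_ok1 (a joint): that breaker's lever: same values, starts on, between 1.3 and 1.4
- breaker_ok2: another breaker of the row, the same in shape and axes, switched on: its lever leans away from the robot. Fixed; leave alone
- lever_ok2 (a joint): that breaker's lever: same values, starts on, between 1.3 and 1.4
- breaker_ok3: another breaker of the row, the same in shape and axes, switched on: its lever leans away from the robot. Fixed; leave alone
- lever_ok3 (a joint): that breaker's lever: same values, starts on, between 1.3 and 1.4
- board: fixed plywood training board 300 mm (x) x 500 mm (y) x 18 mm, origin under its centre. The breakers stand on its top, their centres 30 mm beyond its middle in x. Along its far edge a white trunking 46 mm above the bench; at its near corners a grey box with a red and yellow rotary switch (93 mm above the bench, left) and a white junction box (57 mm, right)
- screw_jar: small clear jar with black cap, 40 mm diameter, 55 mm tall, loose, standing on the board in the gap in the middle of the row of breakers; origin under its centre
- terminal_block: loose white terminal strip 22 x 70 mm, 20 mm tall, on the board in front of the breakers (robot's side); origin under its centre
- screwdriver: loose red-handled screwdriver lying on the bench before the right near corner of the board
- tape_roll: loose blue roll of tape, 68 mm diameter, 19 mm tall, lying flat on the bench; origin under its centre
- back_box: loose open steel box 75 x 75 mm, 40 mm tall, on the bench right of the board; origin under its centre
- spare_module: loose narrow white breaker module 85 x 18 mm, 74 mm tall, standing on the bench left of the board; a spare, not one of the four
- test_probe: loose blue rod 14 mm thick, 144 mm long, lying on the bench right of the board; origin under its middle

How it is judged:
By the outcome, as a careful person would: the job done as asked, in the order asked, and still so for the second after the job is handed in, with the robot touching nothing.
It also fails if it takes over 40 s, if anything falls off the work surface, if the arm or the gripper's body presses on something with over 40 N, if the wrist force passes 120 N, or if a joint passes its speed limit or range.

## Working session

There is one attempt and no reset: what is moved stays moved. The work goes in short steps, Python scripts to look and compute and a shell command to move; the robot and the scene stay as the last step left them, time stands still between calls to the robot, and variables do not carry over. Pictures are saved under pics/ and viewed, at most 10 in all, crops included, and the job is handed in when it is done.

```bash
mkdir -p pics
cat > h.py <<'E'
import numpy as np, cv2
from bench import *
def K(c):
    p=camera_params(c); f=240/np.tan(np.radians(p["fov_y"])/2); return f,p["cx"],p["cy"],np.array(p["R"]),np.array(p["t"])
def proj(c,X):
    f,cx,cy,R,t=K(c); v=R@np.array(X)+t; return np.array([f*v[0]/v[2]+cx,f*v[1]/v[2]+cy])
def ray(c,px):
    f,cx,cy,R,t=K(c); d=R.T@np.array([(px[0]-cx)/f,(px[1]-cy)/f,1]); return -R.T@t,d
def atz(c,px,z):
    o,d=ray(c,px); return o+d*(z-o[2])/d[2]
def tri(a,b):
    o1,d1=ray("side",a);o2,d2=ray("top",b)
    s=np.linalg.lstsq(np.c_[d1,-d2],o2-o1,rcond=None)[0]
    p,q=o1+s[0]*d1,o2+s[1]*d2; return (p+q)/2,np.linalg.norm(p-q)
def snap(c,n): cv2.imwrite(f"pics/{n}.png",get_image(c)[:,:,::-1])
E
python3 - <<'E'
from h import *
np.set_printoptions(precision=3,suppress=True)
for c in("side","top"):
    snap(c,c+"1")
    print(c,camera_params(c))
    for q in("tip_tripped","breaker_tripped","breaker_ok1","board","screw_jar"):
        print(q,[(np.round(r["pixel"],1),round(r["p"],2)) for r in pinpoint(q,c)[:5]])
    print([(np.round(r["rect"]),round(r["p"],2)) for r in recognise("lever_tripped",c)[:5]])
print(arm.read_state())
E
```

```text
side {'fov_y': 51.391362242710464, 'cx': 322.3652801958903, 'cy': 240.1460784153467, 'R': array([[ 0.87 , -0.493,  0.02 ],
       [-0.325, -0.603, -0.729],
       [ 0.371,  0.627, -0.685]]), 't': array([-0.411,  0.22 ,  1.264])}
tip_tripped [(array([403.9, 269.1]), 0.49)]
breaker_tripped [(array([407.1, 288.5]), 0.66)]
breaker_ok1 [(array([326.2, 223.8]), 0.98), (array([383.6, 270.3]), 0.87), (array([240.8, 198.9]), 0.7)]
board [(array([354.5, 262.5]), 0.9)]
screw_jar [(array([369.9, 250.5]), 0.48)]
[(array([406., 271.,  10.,  12.]), 0.62), (array([347., 234.,  46.,  46.]), 0.36)]
top {'fov_y': 51.21108602610323, 'cx': 308.0379468123858, 'cy': 237.54251358023095, 'R': array([[-0.087, -0.996, -0.001],
       [-0.972,  0.085, -0.221],
       [ 0.22 , -0.019, -0.975]]), 't': array([0.035, 0.508, 1.266])}
tip_tripped [(array([387.1, 196.3]), 0.6)]
breaker_tripped [(array([378.2, 198.4]), 0.74), (array([449.9, 169.7]), 0.15)]
breaker_ok1 [(array([258.4, 225.7]), 0.9), (array([345. , 203.4]), 0.69), (array([293.8, 221.5]), 0.62)]
board [(array([319.1, 224.7]), 0.68)]
screw_jar [(array([314.4, 205.1]), 0.63)]
[(array([383., 195.,  10.,   8.]), 0.46), (array([256., 224.,  38.,  54.]), 0.45)]
{'time': 0.7, 'joint_pos': array([-1.387,  0.417, -0.01 ,  1.614,  0.005,  1.111, -0.053]), 'qd': array([ 0.001,  0.002,  0.   ,  0.003,  0.   , -0.   , -0.   ]), 'joint_efforts': array([  0.001, -85.087,   0.638, -42.625,  -0.049,   0.014,   0.   ]), 'position': array([0.14 , 0.609, 0.205]), 'tcp_rot': array([[-0.975,  0.224,  0.   ],
       [ 0.224,  0.975, -0.   ],
       [-0.   , -0.   , -1.   ]]), 'ft_force': array([ 0.452,  0.686, -0.088]), 'torque': array([ 0.002, -0.027,  0.005]), 'finger_force': 0.0, 'opening': 1.0022247134960443}
```

View pics/top1.png

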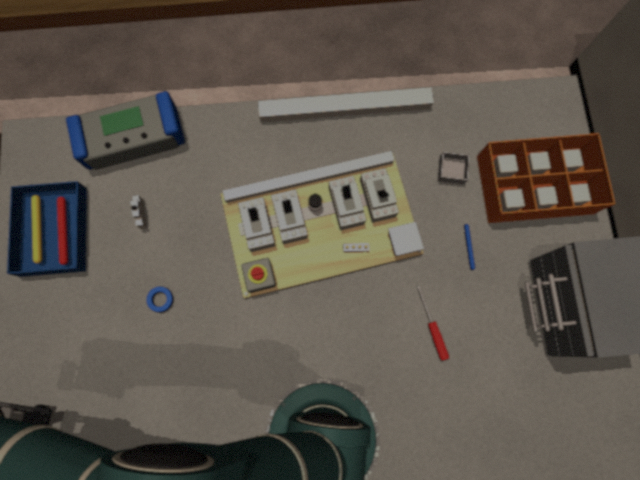

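View pics/side1.png

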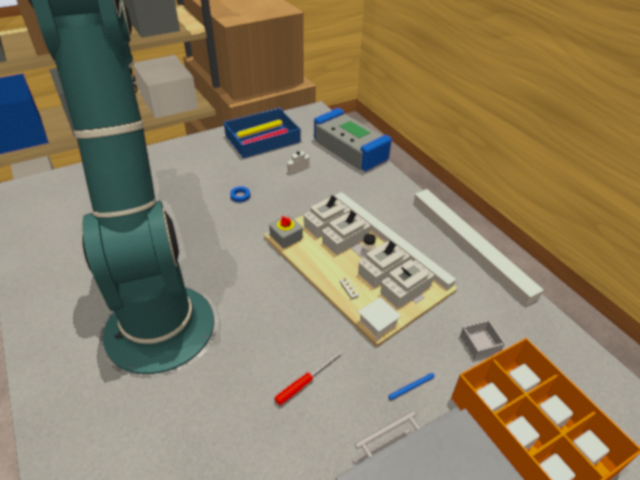

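The tripped breaker is the rightmost one: about (380,195) in the top picture and (407,280) in the side picture. Its lever leans to the robot; the other three lean away. The trunking is behind it, and the white junction box is in front of it at (405,240) in the top picture.

Run:
```python
from h import *
from scipy.optimize import least_squares
np.set_printoptions(precision=4,suppress=True)
print("tip tri",tri((403.9,269.1),(387.1,196.3)),"breaker tri",tri((407.1,288.5),(378.2,198.4)))
obs=[("top",3,(258.4,225.7)),("top",2,(293.8,221.5)),("top",1,(345,203.4)),("top",0,(378.2,198.4)),("side",3,(326.2,223.8)),("side",1,(383.6,270.3)),("side",0,(407.1,288.5)),
("top",9,(319.1,224.7)),("side",9,(354.5,262.5))]
off=[0,.09,.25,.34]
def pt(p,i):
    x=np.array([np.cos(p[2]),np.sin(p[2])]);y=np.array([-x[1],x[0]])
    if i==9: return np.r_[p[:2]+y*.17-x*.03,0]
    return np.r_[p[:2]+y*off[i],.018]
fun=lambda p:np.concatenate([proj(c,pt(p,i))-px for c,i,px in obs])
r=least_squares(fun,[.6,-.2,0.1],loss="soft_l1");p=r.x
print(p);print(fun(p).reshape(-1,2))
x=np.array([np.cos(p[2]),np.sin(p[2]),0])
for q in (0,.1,.2):
    X=np.r_[p[:2],.078]-x*.044*np.sin(.7-q)+[0,0,.044*np.cos(.7-q)]
    print(q,X,proj("top",X),proj("side",X))
# overlay
for c in("top","side"):
    im=cv2.imread(f"pics/{c}1.png")
    u=proj(c,pt(p,0)).astype(int); a=u-[50,60]
    cr=cv2.resize(im[a[1]:a[1]+100,a[0]:a[0]+100],None,fx=5,fy=5,interpolation=cv2.INTER_CUBIC)
    y=np.array([-x[1],x[0],0])
    for i in(0,1):
      o=pt(p,i)
      P=[(proj(c,o+x*sx+y*sy+[0,0,.068])-a+.5)*5 for sx,sy in((-.04,-.033),(.04,-.033),(.04,.033),(-.04,.033))]
      cv2.polylines(cr,[np.int32(P)],True,(0,0,255),1)
      s=.6*(1 if i==0 else -1)
      T=o-x*.044*np.sin(s)+[0,0,.06+.044*np.cos(s)]
      cv2.circle(cr,tuple(np.int32((proj(c,T)-a+.5)*5)),4,(0,255,0),1)
    cv2.imwrite(f"pics/{c}_ov.png",cr)
cv2.imwrite("pics/ov.png",cv2.hconcat([cv2.resize(cv2.imread(f"pics/{c}_ov.png"),(400,400)) for c in("top","side")]))
```

```text
tip tri (array([ 0.5836, -0.2187,  0.1222]), np.float64(0.0012714439476414902)) breaker tri (array([ 0.6109, -0.213 ,  0.0265]), np.float64(0.003966722211051708))
[ 0.615  -0.2103  0.1693]
[[-0.8904  1.8218]
 [-4.3756 -2.0584]
 [ 0.5929  1.8208]
 [-1.3281 -1.0984]
 [ 0.2303  0.1284]
 [-0.3435  0.1749]
 [-0.518   1.0809]
 [ 1.1679 -0.5564]
 [ 1.2619  1.0465]]
0 [ 0.587  -0.2151  0.1117] [384.8353 196.6109] [403.8418 270.498 ]
0.1 [ 0.5905 -0.2145  0.1143] [384.5998 195.04  ] [404.9388 269.1604]
0.2 [ 0.5942 -0.2139  0.1166] [384.315  193.4186] [406.0847 267.8771]
```

View pics/ov.png

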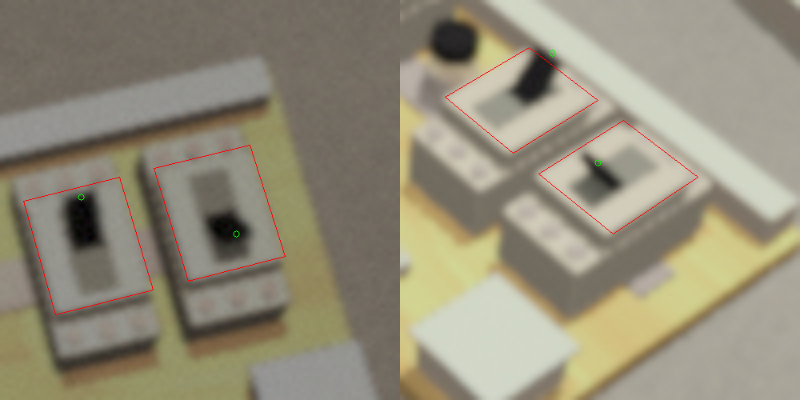

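```bash
python3 -m handwheel '[0.15,-0.15,0.05,0,0,0.03,-1, 0.3,-0.3,0.1,0,0,0.06,-1, 0.45,-0.45,0.15,0,0,0.09,-1, 0.6,-0.6,0.2,0,0,0.126,-1, 0.75,-0.75,0.2,0,0,0.126,-1, 0.9,-0.9,0.2,0,0,0.126,-1, 1,-1,0.2,0,0,0.126,-1, 1,-1,0.2,0,0,0.126,-1]' 20
python3 -m handwheel '[0.15,-0.2,0,0,0,0,-1, 0.3,-0.4,0,0,0,0,-1, 0.45,-0.6,0,0,0,0,-1, 0.6,-0.8,0,0,0,0,-1, 0.75,-1,0,0,0,0,-1, 0.75,-1,0,0,0,0,-1]'
python3 -m handwheel '[0.1,-0.2,0,0,0,0,-1, 0.2,-0.4,0,0,0,0,-1, 0.3,-0.6,0,0,0,0,-1, 0.4,-0.8,0,0,0,0,-1, 0.5,-1,0,0,0,0,-1, 0.5,-1,0,0,0,0,-1]'
```

```text
time: 1.5
position: [0.343, 0.4062, 0.2457]
tcp_rot: [[-0.986, -0.164, 0.001], [-0.164, 0.986, -0.0], [-0.001, -0.001, -1.0]]
ft_force: [-0.4, 0.5, 0.1]
opening: 0.356
finger_force: 0.0
time: 2.1
position: [0.493, 0.2039, 0.2456]
tcp_rot: [[-0.987, -0.162, 0.001], [-0.162, 0.987, -0.001], [-0.001, -0.002, -1.0]]
ft_force: [-0.5, 0.6, 1.1]
opening: 0.007
finger_force: 0.0
time: 2.7
position: [0.5913, 0.004, 0.2453]
tcp_rot: [[-0.987, -0.163, 0.0], [-0.163, 0.987, -0.002], [-0.0, -0.002, -1.0]]
ft_force: [-0.9, 0.7, 0.6]
opening: 0.005
finger_force: 0.0
```

```bash
python3 -m handwheel '[0,-0.2,0,0,0,0,-1, 0,-0.4,0,0,0,0,-1, 0,-0.6,0,0,0,0,-1, 0,-0.8,0,0,0,0,-1, 0,-1,0,0,0,0,-1, 0,-1,0,0,0,0,-1]'
python3 -m handwheel '[0,-0.06,-0.15,0,0,0,-1, 0,-0.06,-0.3,0,0,0,-1, 0,-0.06,-0.35,0,0,0,-1, 0,-0.06,-0.35,0,0,0,-1, 0,-0.06,-0.35,0,0,0,-1]'
python3 - <<'E'
from h import *
np.set_printoptions(precision=4,suppress=True)
s=arm.read_state();P=s["position"];print(P)
ims=[]
for c in("top","side"):
    im=get_image(c)[:,:,::-1].copy()
    for q in("tip_tripped","breaker_tripped"):
        print(c,q,[(np.round(r["pixel"],1),round(r["p"],2)) for r in pinpoint(q,c)[:3]])
    u=proj(c,[.6,-.21,.12]).astype(int);a=u-50
    cr=cv2.resize(im[a[1]:a[1]+100,a[0]:a[0]+100],None,fx=4,fy=4,interpolation=cv2.INTER_CUBIC)
    cv2.circle(cr,tuple(np.int32((proj(c,P)-a+.5)*4)),4,(0,0,255),1)
    cv2.circle(cr,tuple(np.int32((proj(c,[.590,-.212,.114])-a+.5)*4)),4,(0,255,0),1)
    ims.append(cr)
cv2.imwrite("pics/near.png",cv2.hconcat(ims))
E
```

```text
time: 3.3
position: [0.5891, -0.1956, 0.2454]
tcp_rot: [[-0.987, -0.164, -0.0], [-0.164, 0.987, -0.002], [0.001, -0.002, -1.0]]
ft_force: [-0.9, 0.6, -0.8]
opening: 0.005
finger_force: 0.0
time: 3.8
position: [0.5907, -0.2023, 0.1766]
tcp_rot: [[-0.985, -0.17, 0.001], [-0.17, 0.985, -0.0], [-0.001, -0.0, -1.0]]
ft_force: [-0.1, -0.1, 0.3]
opening: 0.002
finger_force: 0.0
[ 0.5907 -0.2023  0.1766]
top tip_tripped []
top breaker_tripped [(array([430.2, 322. ]), 0.56)]
side tip_tripped [(array([402.7, 270.6]), 0.46), (array([380.9, 270. ]), 0.17)]
side breaker_tripped [(array([407.4, 289.9]), 0.66)]
```

View pics/near.png

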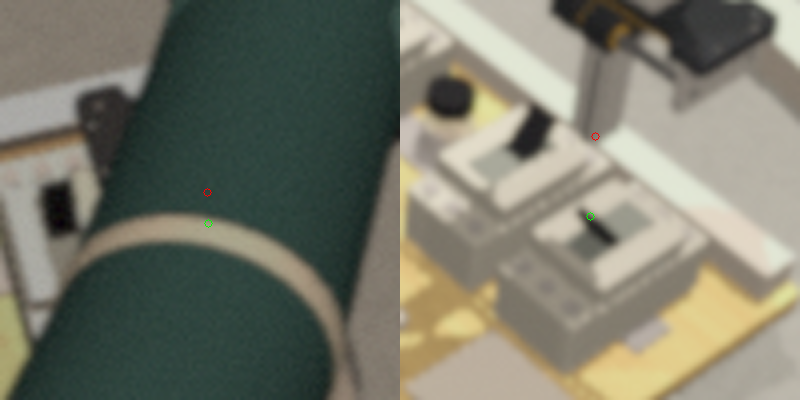

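The side crop shows the fingertip just above the breaker, at the red mark near (595,136). The lever end is near (584,212), about 4 mm to +y of my prediction, so I take the tip as (0.588, -0.209, 0.1135). I'll descend to 25 mm above it and hold.

```bash
python3 -m handwheel '[-0.015,-0.035,-0.06,0,0,0,-1, -0.015,-0.035,-0.12,0,0,0,-1, -0.015,-0.035,-0.18,0,0,0,-1, -0.015,-0.035,-0.19,0,0,0,-1, -0.015,-0.035,-0.19,0,0,0,-1, -0.015,-0.035,-0.19,0,0,0,-1]'
python3 - <<'E'
from h import *
P=arm.read_state()["position"];print(P)
c="side";im=get_image(c)[:,:,::-1].copy()
a=proj(c,[.6,-.21,.12]).astype(int)-30
cr=cv2.resize(im[a[1]:a[1]+60,a[0]:a[0]+60],None,fx=9,fy=9,interpolation=cv2.INTER_CUBIC)
cv2.circle(cr,tuple(np.int32((proj(c,P)-a+.5)*9)),5,(0,0,255),1)
cv2.circle(cr,tuple(np.int32((proj(c,[.588,-.209,.1135])-a+.5)*9)),5,(0,255,0),1)
cv2.imwrite("pics/hold.png",cr)
E
```

```text
time: 4.7
position: [0.5871, -0.2099, 0.1376]
tcp_rot: [[-0.986, -0.169, 0.0], [-0.169, 0.986, -0.0], [-0.0, -0.0, -1.0]]
ft_force: [-0.4, -0.5, -0.3]
opening: 0.004
finger_force: 0.0
[ 0.58712377 -0.20992302  0.1376254 ]
```

View pics/hold.png

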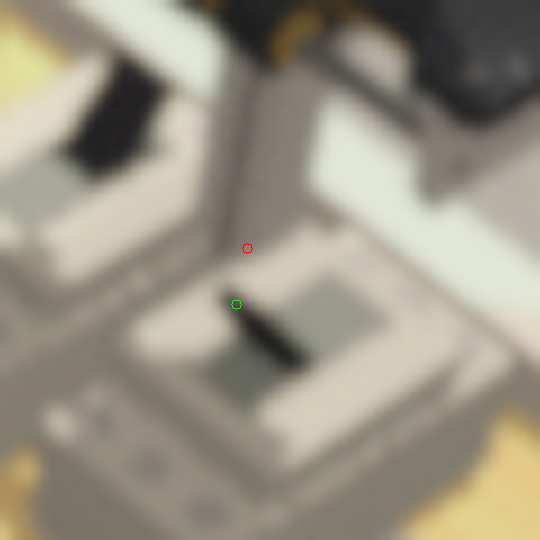

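The fingertip (red, near (247,250)) is directly over the lever end, which spans about (225,290) to (262,335), with roughly 24 mm between them. That position is right, so I'll hold it for over 2 s.

```bash
python3 -m handwheel '[0,0,0,0,0,0,-1, 0,0,0,0,0,0,-1, 0,0,0,0,0,0,-1, 0,0,0,0,0,0,-1, 0,0,0,0,0,0,-1, 0,0,0,0,0,0,-1, 0,0,0,0,0,0,-1, 0,0,0,0,0,0,-1, 0,0,0,0,0,0,-1, 0,0,0,0,0,0,-1, 0,0,0,0,0,0,-1, 0,0,0,0,0,0,-1]'
python3 -m handwheel '[0,0,0,0,0,0,-1, 0,0,0,0,0,0,-1, 0,0,0,0,0,0,-1, 0,0,0,0,0,0,-1, 0,0,0,0,0,0,-1, 0,0,0,0,0,0,-1, 0,0,0,0,0,0,-1, 0,0,0,0,0,0,-1, 0,0,0,0,0,0,-1, 0,0,0,0,0,0,-1, 0,0,0,0,0,0,-1, 0,0,0,0,0,0,-1]'
```

```text
time: 5.95
position: [0.5869, -0.2099, 0.1374]
tcp_rot: [[-0.986, -0.169, -0.0], [-0.169, 0.986, -0.0], [0.0, -0.0, -1.0]]
ft_force: [0.4, -1.0, 0.2]
opening: 0.002
finger_force: 0.0
time: 7.15
position: [0.5869, -0.2099, 0.1374]
tcp_rot: [[-0.986, -0.169, 0.0], [-0.169, 0.986, -0.0], [-0.0, -0.0, -1.0]]
ft_force: [0.2, -0.7, -0.0]
opening: 0.003
finger_force: 0.0
```

```bash
python3 -m handwheel '[-0.09,-0.015,0,0,0,0,-1, -0.178,-0.03,0,0,0,0,-1, -0.178,-0.03,-0.06,0,0,0,-1, -0.178,-0.03,-0.12,0,0,0,-1, -0.178,-0.03,-0.177,0,0,0,-1, -0.178,-0.03,-0.177,0,0,0,-1, -0.178,-0.03,-0.177,0,0,0,-1]'
python3 -m handwheel '[0.049,0.008,0,0,0,0,-1, 0.098,0.017,0,0,0,0,-1, 0.123,0.021,0,0,0,0,-1, 0.148,0.025,0,0,0,0,-1, 0.172,0.029,0,0,0,0,-1, 0.197,0.034,0,0,0,0,-1, 0.222,0.038,0,0,0,0,-1]'
python3 -m handwheel '[0.024,0.004,0,0,0,0,-1, 0.049,0.008,0,0,0,0,-1, 0.06,0.01,0,0,0,0,-1, 0.07,0.012,0,0,0,0,-1, 0.07,0.012,0,0,0,0,-1]'
```

```text
time: 7.85
position: [0.5514, -0.2158, 0.1015]
tcp_rot: [[-0.986, -0.17, -0.001], [-0.17, 0.986, -0.0], [0.001, 0.0, -1.0]]
ft_force: [0.8, -0.4, 0.8]
opening: 0.006
finger_force: 0.0
time: 8.55
position: [0.596, -0.2084, 0.1021]
tcp_rot: [[-0.986, -0.169, -0.0], [-0.169, 0.986, -0.0], [0.0, -0.0, -1.0]]
ft_force: [-4.4, -1.0, 2.8]
opening: 0.003
finger_force: 1.9
time: 9.05
position: [0.6096, -0.206, 0.1017]
tcp_rot: [[-0.986, -0.169, -0.001], [-0.169, 0.986, -0.0], [0.001, -0.0, -1.0]]
ft_force: [-3.0, -1.9, -0.4]
opening: 0.006
finger_force: 1.6
```

Contact is made and the lever is moving at about 4 N. I'll keep pushing in small steps until it meets the stop.

```bash
python3 -m handwheel '[0.015,0.0025,0,0,0,0,-1, 0.03,0.005,0,0,0,0,-1, 0.03,0.005,0,0,0,0,-1]'
python3 -m handwheel '[0.01,0.0015,0,0,0,0,-1, 0.02,0.003,0,0,0,0,-1, 0.02,0.003,0,0,0,0,-1]'
```

```text
time: 9.35
position: [0.6157, -0.2047, 0.1018]
tcp_rot: [[-0.986, -0.169, -0.0], [-0.169, 0.986, 0.0], [0.0, 0.0, -1.0]]
ft_force: [-4.0, -0.8, 0.4]
opening: 0.006
finger_force: 1.6
time: 9.65
position: [0.6189, -0.2044, 0.1018]
tcp_rot: [[-0.986, -0.169, -0.002], [-0.169, 0.986, 0.0], [0.002, 0.0, -1.0]]
ft_force: [-7.0, -0.9, 2.1]
opening: 0.005
finger_force: 3.8
```

```bash
python3 -m handwheel '[0.01,0.0015,0,0,0,0,-1, 0.02,0.003,0,0,0,0,-1, 0.02,0.003,0,0,0,0,-1]'
```

```text
time: 9.95
position: [0.6201, -0.2043, 0.1012]
tcp_rot: [[-0.986, -0.168, -0.007], [-0.168, 0.986, 0.001], [0.007, 0.002, -1.0]]
ft_force: [-25.6, -0.7, 10.3]
opening: 0.002
finger_force: 13.1
```

Force has risen to 26 N and the tool has stopped advancing, so the lever is on its stop. I'll draw back, rise and move aside for a look.

```bash
python3 -m handwheel '[-0.04,-0.007,0,0,0,0,-1, -0.1,-0.017,0,0,0,0,-1, -0.1,-0.017,0.1,0,0,0,-1, -0.1,-0.017,0.3,0,0,0,-1, -0.1,-0.017,0.5,0,0,0,-1, -0.1,-0.017,0.7,0,0,0,-1, -0.1,0.2,0.7,0,0,0,-1, -0.1,0.4,0.7,0,0,0,-1, -0.1,0.6,0.7,0,0,0,-1, -0.1,0.8,0.7,0,0,0,-1, -0.1,1,0.7,0,0,0,-1]'
python3 -m handwheel '[0,0.2,0,0,0,0,-1, 0,0.4,0,0,0,0,-1, 0,0.6,0,0,0,0,-1, 0,0.8,0,0,0,0,-1, 0,1,0,0,0,0,-1, 0,1,0,0,0,0,-1]'
python3 - <<'E'
from h import *
ims=[]
for c,h in(("top",70),("side",70)):
    im=get_image(c)[:,:,::-1]
    a=proj(c,[.6,-.1,.1]).astype(int)-h
    ims.append(cv2.resize(im[a[1]:a[1]+2*h,a[0]:a[0]+2*h],(400,400),interpolation=cv2.INTER_CUBIC))
cv2.imwrite("pics/after.png",cv2.hconcat(ims))
E
```

```text
time: 11.05
position: [0.6035, -0.0019, 0.2424]
tcp_rot: [[-0.986, -0.169, 0.002], [-0.169, 0.986, 0.001], [-0.002, 0.0, -1.0]]
ft_force: [0.4, -0.0, 0.5]
opening: 0.004
finger_force: 0.0
time: 11.65
position: [0.6025, 0.2028, 0.2417]
tcp_rot: [[-0.984, -0.177, 0.0], [-0.177, 0.984, 0.003], [-0.0, 0.003, -1.0]]
ft_force: [0.1, -0.4, 0.2]
opening: 0.002
finger_force: 0.0
```

View pics/after.png

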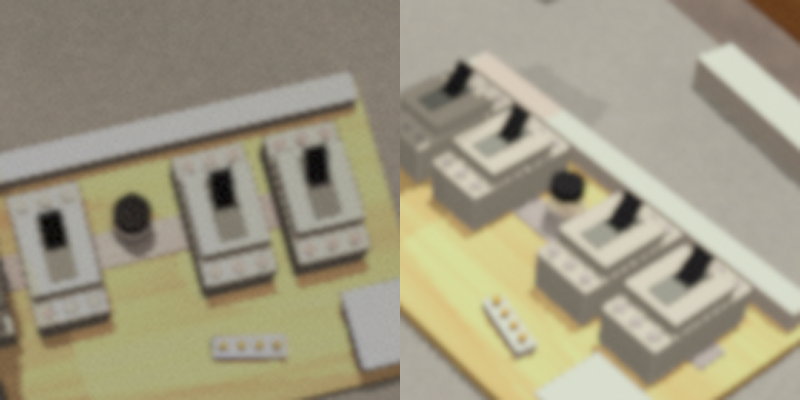

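The rightmost lever, near (318,165) in the top view and (695,265) in the side view, now leans away like the others. The jar, terminal strip and other levers have not moved.

```bash
python3 -c "
from bench import ticket; print(ticket.hand_in())"
```

```text
the job is handed in; nothing more can be done
None
```

I pointed out the tripped breaker (the rightmost of the four) for over 2 s from about 24 mm above its lever, pushed the lever on to its stop, drew clear with nothing else visibly moved, and handed the job in at about 12 s.

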